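# Jaggery into the saucepan, then up and ready for the stove

### The job

Tip all five jaggery lumps out of the small steel tumbler into the aluminium saucepan, and stand the empty tumbler upright on the counter again. Then take the saucepan by its black handle, lift it about 10 cm clear of the counter and finish while holding it there, level and still, with all the lumps in it and nothing but the gripper carrying it. Leave the two glass tumblers and the mug where they are.

Things in the scene. Friction and masses are not known exactly. Their poses are not given: they have to be found in the camera images.
- pan: Aluminium saucepan, 0.22 kg. Round, 120 mm across at the foot, 132 mm at the rim, 60 mm high, walls 4 mm, bottom 5 mm. A straight level black plastic handle points along its own -x, 16 mm wide, 20 mm tall (38 to 58 mm above the underside), ending 178 mm from the axis. Balance point 20 to 35 mm from the axis towards the handle. Origin: centre of the underside; z up
- pan_handle (a point): Place to grip the saucepan's handle: middle of its section, 98 mm from the pan's axis (33 mm outside the rim), 48 mm above the underside. Axes as the pan's: the handle runs along x, its flat sides face y and -y. The pan tends to droop about this grip, so pinch firmly, 60 N or more
- tumbler: Small stainless steel tumbler without handle, 0.13 kg, holding the lumps at the start. Round, outside diameter 52 mm at the foot widening to 66 mm at the rim, 90 mm high, walls 3 mm, bottom 5 mm thick. Origin: centre of the underside; z towards its mouth
- tumbler_center (a point): Centre of the steel tumbler, half-way up (45 mm above its underside), where it is 59 mm across; z towards its mouth
- lump0_center (a point): Centre of brown jaggery lump 1 of 5, a hard cube of 17 mm, 10 g; at the start in the steel tumbler, in three layers of two, two and one, filling it to about 57 mm above its underside. They slide out when the tumbler is tipped well past level, about 115 to 125 degrees from upright
- lump1_center (a point): Centre of brown jaggery lump 2 of 5, a hard cube of 17 mm, 10 g; at the start in the steel tumbler, in three layers of two, two and one, filling it to about 57 mm above its underside. They slide out when the tumbler is tipped well past level, about 115 to 125 degrees from upright
- lump2_center (a point): Centre of brown jaggery lump 3 of 5, a hard cube of 17 mm, 10 g; at the start in the steel tumbler, in three layers of two, two and one, filling it to about 57 mm above its underside. They slide out when the tumbler is tipped well past level, about 115 to 125 degrees from upright
- lump3_center (a point): Centre of brown jaggery lump 4 of 5, a hard cube of 17 mm, 10 g; at the start in the steel tumbler, in three layers of two, two and one, filling it to about 57 mm above its underside. They slide out when the tumbler is tipped well past level, about 115 to 125 degrees from upright
- lump4_center (a point): Centre of brown jaggery lump 5 of 5, a hard cube of 17 mm, 10 g; at the start in the steel tumbler, in three layers of two, two and one, filling it to about 57 mm above its underside. They slide out when the tumbler is tipped well past level, about 115 to 125 degrees from upright
- glass_a: Clear glass tumbler, 66 mm across, 110 mm high, bystander beyond the work; origin: centre of the underside
- glass_b: Clear glass tumbler like the other, bystander; origin: centre of the underside
- mug: White ceramic mug, 80 mm across, 90 mm high, with a handle on its own +y side, bystander; origin: centre of the underside
Not all that is in view belongs to the job. Leave any orange or yellow look-alike of the tumbler alone.

How it is judged:
By the outcome, as a careful person would: the job done as asked, in the order asked, and still so for the second after the job is handed in, while the arm keeps its last pose, push and grip.
It also fails if it takes over 72 s, if anything falls off the work surface, if the arm or the gripper's body presses on something with over 40 N, if the wrist force passes 120 N, or if a joint passes its speed limit or range.

### The arm

A 6-joint arm with a two-finger parallel gripper is mounted at the origin on the work surface. World frame = base frame: x ahead of the robot, y to its left, z up, the work surface at z = 0. Lengths are in m, angles in degrees, forces in N, time in s.
With the tool pointing down it reaches from about 0.375 to 0.9 m from the base axis. Payload 3.1 kg.
Tool frame: the origin (TCP) lies at the very end of the fingers, on their centre line; the grasp point (between the pads) lies bot.hold_point_z behind it (bot.hold_point_z is the distance from the TCP to the grasp point, in m); z points along the fingers, y is the line along which they close (so a half turn about z gives the same grasp; the last joint's range is limited). The gripper opens to 87 mm and grips with 3 to 60 N. Pads are 19 mm wide; open, the fingers measure 117 mm over their backs; the gripper's body (75 mm by 190 mm) begins 51 mm behind the grasp point.
Start: joints at [54.574, 30.224, 82.088, -0, 67.689, -10.227], TCP at [0.266, 0.566, 0.223] pointing down, gripper open.
Joint ranges: [-176.69, 176.69], [-43.24, 126.21], [12.49, 139.97], [-82, 262], [0, 151.66], [-163.58, 163.58]. Speed limits (degrees/s): [159.86, 159.86, 180, 180, 180, 180].

### API

Orientations are given as a 3x3 rotation matrix whose columns are the frame's x, y, z axes.
In Python, from rig import bot gives the robot as it stands.
- The arm moves only by the tool apply_moves, never from a script. Its argument "plan" is one flat list of numbers, 4 for each row, row after row: the shift along the world's x, y, z normalised to -1 to 1, where 1 is 0.05 m, then the turn about the world's z normalised to -1 to 1, where 1 is 10 degrees. A call has 1 to 12 rows; each row shifts and turns the commanded pose from where the row before left it; what a row does not reach is not made up. A row lasts 1/8 s, in which the tool goes at most 62.5 mm and 10.7 degrees, less where a joint would pass 70% of its speed; a pose out of reach is approached as far as the arm can. A call with a number of a shift or a turn outside -1 to 1 is refused whole. A call with a gripper value outside its range is refused whole. "grip" is the closure, from -1 (fully open) to 1 (shut), so that 0 is half open, set as the call begins (left out, the last holds). The fingers move at their own pace and stop on an object; the grip force is fixed at half the most. Time passes only in rows, so rows that do not move let the fingers close. It gives the time, the measured TCP pose, the force, the opening and the grip force at its end, in the units of the state.
- bot.read_state(): the state, without advancing time (a new reading comes with each control period).
- bot.capture(name): name is "side" or "top" or "wrist"; returns (picture, depth): 480x640x3 uint8, red, green, blue; 480x640 float32, m along the optical axis (not along the pixel's ray), 0 where there is no reading.
- bot.camera_info(name): a dict with "vertical_fov" (degrees; the focal length in pixels is half the picture's height over the tangent of half this angle, whatever the lens; pixels are square), "cx", "cy" (the principal point, pixels), "rvec" (rotation vector, rad) and "tvec" (3), from world to camera coordinates, as OpenCV has them; the wrist camera has in their place "mount" (4x4, takes a point from camera to tool coordinates, whose origin is the TCP and whose axes are the flange's). Camera axes: x right, y down, z forward; pixel columns grow to the right and rows downward; lengths in m; the calibration is good to about 2 mm. The wrist camera is an equidistant fisheye: a pixel r from the principal point sees the ray r / f radians off the axis. A picture is of the moment at which its call begins: read the wrist's pose just before it. camera_info takes no time and is no camera call.
- bot.hand_in(): hands the job in; it is judged then, once.
Trained networks look in the newest picture that a camera, given by its name, has taken for a name from the list of things; names that differ only in an ending like _2 or _b are one class to them, and where a whole thing is asked for, a point or a joint stands for the part that bears it (a point fixed in the world has none). Each returns a list of dicts, best first, with "p" (0 to 1); they miss things now and then, are a little off and sometimes report something else, mostly with a low value. They report only what shows in the picture. A call takes as long as a camera call. They do not tell look-alikes from the thing itself.
- bot.outline_of(camera, target): "mask" (480x640 bool, what is visible of it) and "xy" ([column, row] as shares, 0 to 1, of the picture: columns of its width, rows of its height, amid what is visible of it).
- bot.pinpoint(camera, target): "xy" ([column, row] as shares, 0 to 1, of the picture: columns of its width, rows of its height: a listed point, or the origin of a listed thing).
The state is a dict: "time_s": time; "joint_positions": joint angles; "qvel": joint speeds; "tau": joint torques, N m; "position": TCP position; "tcp_rot": TCP orientation; "force": force on the tool from outside, world axes, zero at the start; "moment": the same for the moment, N m; "opening": opening from 0.0 (shut) to 1.0 (fully open); "grasp_force": force on a finger pad.
Only numpy, scipy, OpenCV 4.12 (cv2) and the standard library are available. Lean on these libraries where they do the work, as an engineer would, in place of code of your own. Each camera call takes 0.05 s, during which the arm holds its last target. There are 200 camera calls.

## Working session

There is one attempt and no reset: what is moved stays moved. The work goes in short steps, Python scripts to look and compute and a tool call to move; the robot and the scene stay as the last step left them, time stands still between calls to the robot, and variables do not carry over. Pictures are saved under pics/ and viewed, at most 10 in all, crops included, and the job is handed in when it is done.

Besides the shell and the picture viewer there is one more tool, called in YAML: its name, and indented under it one key for each argument. apply_moves: Moves the arm, as the interface text tells. Its arguments: {"type":"object","properties":{"plan":{"type":"array","items":{"type":"number"}},"grip":{"type":"number"}},"required":["plan"]}

```bash
ls; mkdir -p pics
cat > h.py <<'E'
import numpy as np, cv2
from rig import bot
def cam(n):
    c=bot.camera_info(n); f=240/np.tan(np.radians(c["vertical_fov"])/2)
    R=cv2.Rodrigues(np.array(c["rvec"],float))[0]; return f,c["cx"],c["cy"],R,np.array(c["tvec"],float).ravel()
def ray(n,u,v):
    f,cx,cy,R,t=cam(n); d=R.T@np.array([(u-cx)/f,(v-cy)/f,1]); return -R.T@t,d
def onz(n,u,v,z):
    o,d=ray(n,u,v); return o+d*(z-o[2])/d[2]
def cloud(n,depth,mask=None):
    f,cx,cy,R,t=cam(n); v,u=np.nonzero((depth>0)&(mask if mask is not None else True)); z=depth[v,u]
    P=np.c_[(u-cx)/f*z,(v-cy)/f*z,z]; return (P-t)@R
E
python3 - <<'E'
from h import *
print(bot.hold_point_z, {k:v for k,v in bot.read_state().items() if k in("position","force","opening","time_s")})
ims={}
for n in("side","top"):
    im,d=bot.capture(n); ims[n]=im; np.save(n+"_d.npy",d)
    print(n,-cam(n)[3].T@cam(n)[4])
    for t in("pan","pan_handle","tumbler","tumbler_center","glass_a","mug"):
        for r in bot.pinpoint(n,t)[:3]:
            u,v=r["xy"][0]*640,r["xy"][1]*480
            z={"pan_handle":.048,"tumbler_center":.045}.get(t,0)
            print(n,t,round(r["p"],2),round(u),round(v),onz(n,u,v,z).round(3))
    cv2.imwrite(f"pics/{n}0.png",im[...,::-1])
E
```

```text
pics
0.0187 {'time_s': 0.0, 'position': array([0.26566734, 0.56492584, 0.22157841]), 'force': array([-0.15443928, -0.44896919, -0.56079423]), 'opening': 1.0021540400592897}
side [0.36017715 0.33712805 0.68301491]
side pan 0.78 270 399 [0.554 0.152 0.   ]
side pan_handle 0.71 155 323 [0.742 0.163 0.048]
side pan_handle 0.63 292 454 [0.478 0.206 0.048]
side tumbler 0.94 426 259 [ 0.472 -0.183  0.   ]
side tumbler 0.9 362 149 [ 0.698 -0.365  0.   ]
side tumbler 0.8 404 190 [ 0.575 -0.307  0.   ]
side tumbler_center 0.7 360 213 [ 0.6   -0.177  0.045]
side tumbler_center 0.62 433 244 [ 0.468 -0.181  0.045]
side tumbler_center 0.56 363 136 [ 0.692 -0.354  0.045]
side glass_a 0.71 226 262 [0.752 0.002 0.   ]
side glass_a 0.57 157 324 [0.768 0.15  0.   ]
side mug 0.66 278 196 [ 0.766 -0.169  0.   ]
top [ 0.44512654 -0.0801108   0.88017839]
top pan 0.83 177 281 [0.559 0.146 0.   ]
top pan_handle 0.95 124 327 [0.481 0.208 0.048]
top tumbler 0.86 388 337 [ 0.476 -0.192  0.   ]
top tumbler 0.83 487 201 [ 0.7   -0.357  0.   ]
top tumbler 0.62 177 280 [0.56  0.146 0.   ]
top tumbler_center 0.96 471 268 [ 0.581 -0.313  0.045]
top tumbler_center 0.84 377 255 [ 0.599 -0.171  0.045]
top tumbler_center 0.77 389 339 [ 0.471 -0.188  0.045]
top glass_a 0.93 274 164 [ 0.758 -0.003  0.   ]
top glass_a 0.9 186 150 [0.78  0.145 0.   ]
top mug 0.74 374 162 [ 0.765 -0.171  0.   ]
```

View pics/side0.png

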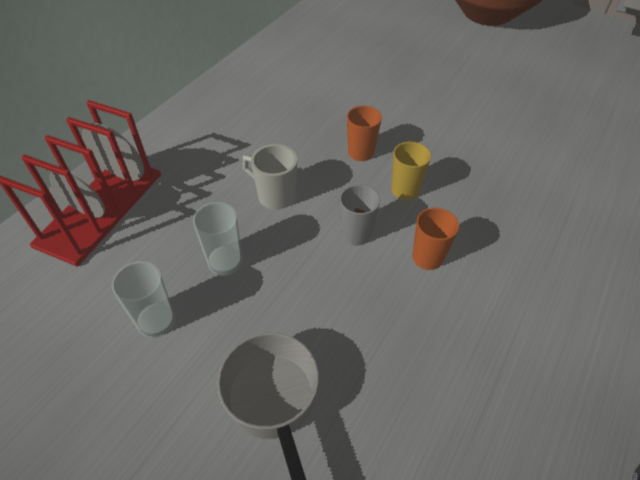

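View pics/top0.png

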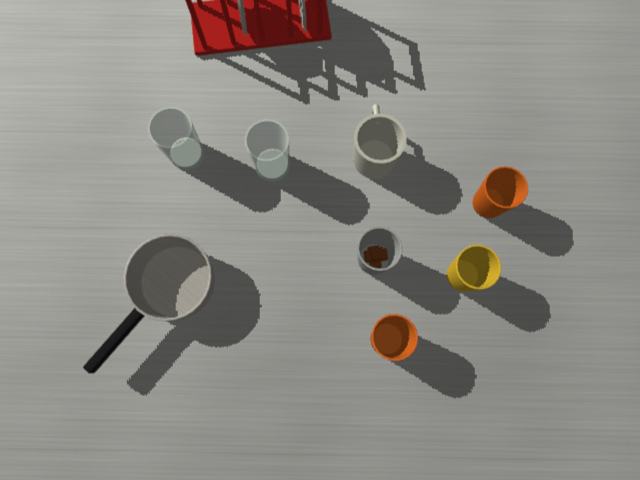

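The side and top views show the steel tumbler with brown lumps at (358,215) and (380,250). The pan is at (268,385) and (168,278), with its handle toward the robot and left. The orange and yellow cups are look-alikes.

Run:
```python
from h import *
from scipy.optimize import least_squares
for n in("top","side"):
    P=cloud(n,np.load(n+"_d.npy"))
    for name,c,r0,z0,z1 in(("tumbler",(.6,-.174),.033,.082,.097),("pan",(.557,.148),.066,.055,.066)):
        Q=P[(np.hypot(P[:,0]-c[0],P[:,1]-c[1])<r0+.015)&(P[:,2]>z0)&(P[:,2]<z1)]
        if name=="pan": Q=Q[((Q[:,:2]-c)@np.array([-.79,.61]))<.055]
        s=least_squares(lambda p:np.hypot(Q[:,0]-p[0],Q[:,1]-p[1])-p[2],[*c,r0],loss="soft_l1",f_scale=.002).x
        print(n,name,len(Q),s.round(4),Q[:,2].max().round(3))
    H=P[(P[:,2]>.05)&(P[:,2]<.064)&(np.hypot(P[:,0]-.557,P[:,1]-.148)>.08)&(np.hypot(P[:,0]-.557,P[:,1]-.148)<.185)&(P[:,1]>.15)&(P[:,0]<.56)]
    if len(H): m=H.mean(0); w=np.linalg.svd(H[:,:2]-m[:2])[2][0] if len(H)<3000 else 0; print(n,"handle",len(H),m.round(4),w)
s=bot.read_state(); print(s["tcp_rot"].round(3))
```

```text
top tumbler 383 [ 0.599  -0.1688  0.0309] 0.095
top pan 766 [0.5565 0.1444 0.0633] 0.066
top handle 801 [0.4542 0.2242 0.0586] [-0.78342219  0.62148989]
side tumbler 410 [ 0.5987 -0.1669  0.0309] 0.093
side pan 950 [0.5555 0.1471 0.0633] 0.064
side handle 615 [0.473  0.2121 0.0577] [-0.80085776  0.59885462]
[[-0.905  0.426  0.   ]
 [ 0.426  0.905  0.   ]
 [-0.     0.    -1.   ]]
```

apply_moves:
  plan: [0.39,-0.86,0,-0.125,0.39,-0.86,0,-0.125,0.39,-0.86,0,-0.125,0.39,-0.86,0,-0.125,0.39,-0.86,0,-0.125,0.39,-0.86,0,-0.125,0.39,-0.86,0,-0.125,0.39,-0.86,0,-0.125,0.39,-0.86,0,-0.125,0.39,-0.86,0,-0.125,0.39,-0.86,0,0,0.39,-0.86,0,0]
  grip: -1

```text
time_s: 2.2
position: [0.5008, 0.048, 0.2228]
tcp_rot: [[-0.791, 0.612, 0.001], [0.612, 0.791, 0.0], [-0.001, 0.001, -1.0]]
force: [0.3, 0.0, 0.9]
opening: 1.004
grasp_force: 0.0
```

apply_moves:
  plan: [0.39,-0.86,0,0,0.39,-0.86,0,0,0.39,-0.86,0,0,0.39,-0.86,0,0,0.3,-0.8,0,0,0,0,0,0,0,0,0,0]

```text
time_s: 3.08
position: [0.5924, -0.1619, 0.2222]
tcp_rot: [[-0.791, 0.612, -0.001], [0.612, 0.791, 0.001], [0.002, 0.0, -1.0]]
force: [-1.0, 0.6, 0.2]
opening: 0.996
grasp_force: 0.0
```

apply_moves:
  plan: [0.13,-0.12,-0.6,0,0,0,-0.8,0,0,0,-0.8,0,0,0,-0.8,0,0,0,-0.5,0,0,0,-0.26,0,0,0,0,0,0,0,0,0]

```text
time_s: 4.08
position: [0.6004, -0.1685, 0.0358]
tcp_rot: [[-0.792, 0.611, 0.002], [0.611, 0.792, -0.001], [-0.002, 0.001, -1.0]]
force: [-0.1, 0.2, -0.2]
opening: 0.999
grasp_force: 0.0
```

apply_moves:
  plan: [0,0,0,0,0,0,0,0,0,0,0,0,0,0,0,0,0,0,0,0,0,0,0,0]
  grip: 1

```text
time_s: 4.82
position: [0.5998, -0.1685, 0.035]
tcp_rot: [[-0.791, 0.612, 0.001], [0.612, 0.791, -0.0], [-0.001, 0.0, -1.0]]
force: [-0.7, 1.8, 5.3]
opening: 0.729
grasp_force: 29.7
```

apply_moves:
  plan: [0,0,0.4,0,0,0,0.8,0,0,0,0.8,0,0,0.4,0.4,0,-0.03,0.8,0,0,-0.03,0.9,0,0,-0.03,0.9,0,0,-0.03,0.9,0,0,-0.03,0.9,0,0,-0.03,0.6,0,0,0,0.34,0,0,0,0,0,0]

```text
time_s: 6.32
position: [0.5898, 0.1198, 0.1542]
tcp_rot: [[-0.793, 0.61, -0.001], [0.61, 0.793, -0.0], [0.001, -0.001, -1.0]]
force: [0.7, 0.4, -1.0]
opening: 0.731
grasp_force: 30.0
```

Run:
```python
from h import *
s=bot.read_state(); print(s["position"],s["force"],s["opening"],s["grasp_force"])
im,d=bot.capture("side"); np.save("s1.npy",d); cv2.imwrite("pics/s1.png",cv2.resize(im[150:480,60:500],None,fx=1.8,fy=1.8)[...,::-1])
```

```text
[0.58982329 0.1197724  0.15423151] [ 0.72591269  0.38947137 -0.98286627] 0.7314959223899755 29.991114906883922
```

View pics/s1.png

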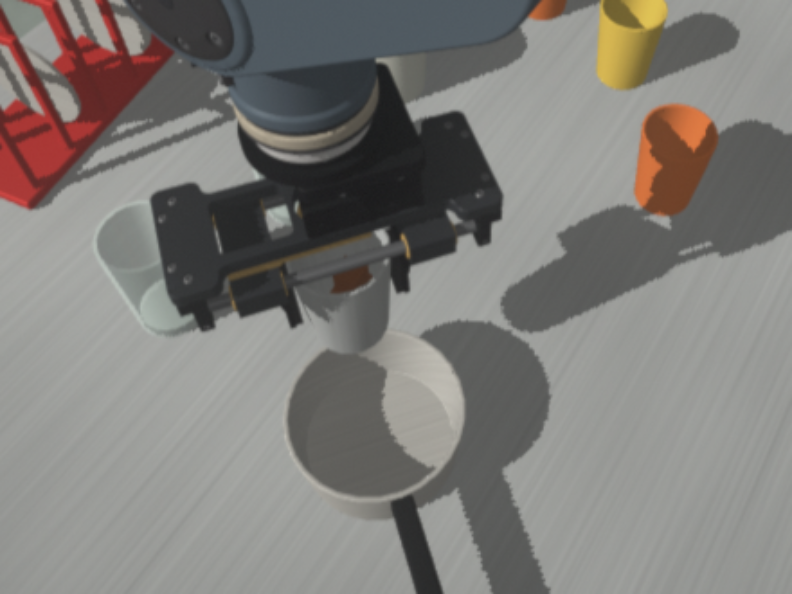

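The side view shows the tumbler held upright above the pan's far rim, with its foot near crop pixel (350,340) and the lumps still in it. Next I press its foot on the rim so that it pivots in the fingers, mouth toward the pan.

apply_moves:
  plan: [0,0,-0.4,0,0,0,-0.5,0,0,0,-0.2,0,0,0,-0.08,0,-0.03,0.025,-0.03,0,-0.03,0.025,-0.02,0,-0.03,0.025,-0.03,0,-0.03,0.025,-0.03,0,0,0,0,0]

```text
time_s: 7.5
position: [0.5842, 0.123, 0.0922]
tcp_rot: [[-0.792, 0.611, 0.0], [0.611, 0.792, -0.002], [-0.001, -0.001, -1.0]]
force: [-5.0, -3.0, 10.3]
opening: 0.732
grasp_force: 29.5
```

apply_moves:
  plan: [-0.06,0.05,-0.04,0,-0.06,0.05,-0.05,0,-0.06,0.05,-0.06,0,-0.06,0.05,-0.06,0,0,0,0,0]

```text
time_s: 8.12
position: [0.5725, 0.134, 0.0803]
tcp_rot: [[-0.791, 0.611, 0.001], [0.611, 0.791, 0.0], [-0.0, 0.001, -1.0]]
force: [-2.6, 0.5, 5.0]
opening: 0.724
grasp_force: 29.6
```

Run:
```python
from h import *
im,d=bot.capture("side"); np.save("s2.npy",d); cv2.imwrite("pics/s2.png",cv2.resize(im[200:480,120:440],None,fx=2,fy=2)[...,::-1])
```

```text
(no output)
```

View pics/s2.png

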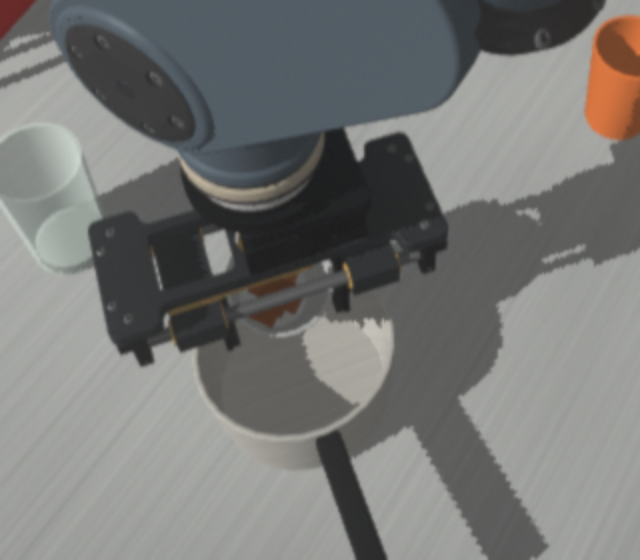

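The mouth now faces the camera at about (285,310), so the in-hand pivoting works. I keep pressing.

apply_moves:
  plan: [-0.03,0.02,-0.07,0,-0.03,0.025,-0.08,0,-0.03,0.025,-0.08,0,-0.03,0.025,-0.09,0,-0.025,0.02,-0.09,0,0,0,0,0]

```text
time_s: 8.93
position: [0.5647, 0.1395, 0.0583]
tcp_rot: [[-0.791, 0.611, -0.001], [0.611, 0.791, 0.0], [0.001, -0.001, -1.0]]
force: [-1.2, 0.6, 1.6]
opening: 0.721
grasp_force: 29.5
```

apply_moves:
  plan: [0,0,0.5,0,0,0,0.8,0,0.05,-0.2,0.5,0,0.1,-0.5,0,0,0.15,-0.7,0,0,0.15,-0.7,0,0,0.15,-0.6,0,0,0.1,-0.3,0,0,0,0,0,0]

```text
time_s: 10.05
position: [0.6006, -0.0114, 0.1486]
tcp_rot: [[-0.79, 0.613, -0.0], [0.613, 0.79, 0.0], [0.0, 0.0, -1.0]]
force: [-0.3, -0.1, -1.5]
opening: 0.724
grasp_force: 29.7
```

Run:
```python
from h import *
s=bot.read_state(); print(s["position"],s["force"])
for n in("top","side"):
    im,d=bot.capture(n); np.save(n+"3.npy",d)
    r=bot.outline_of(n,"tumbler_center")
    for t in("pan","pan_handle","tumbler"):
        for r in bot.pinpoint(n,t)[:1]:
            u,v=r["xy"][0]*640,r["xy"][1]*480
            print(n,t,round(r["p"],2),onz(n,u,v,.048 if "h" in t else 0).round(3),round(u),round(v))
    cv2.imwrite(f"pics/{n}3.png",im[...,::-1]); ims=im
a=cv2.imread("pics/side3.png")[60:420,160:560]; b=cv2.imread("pics/top3.png")[60:420,80:480]
cv2.imwrite("pics/c3.png",np.hstack([a,b]))
```

```text
[ 0.60055279 -0.01136348  0.14863273] [-0.31071894 -0.12603798 -1.54062143]
top tumbler 0.82 [ 0.476 -0.19   0.   ] 387 337
side pan 0.75 [ 0.687 -0.106  0.   ] 294 236
side pan_handle 0.7 [0.476 0.2   0.048] 297 450
side tumbler 0.92 [ 0.576 -0.312  0.   ] 404 188
```

View pics/c3.png

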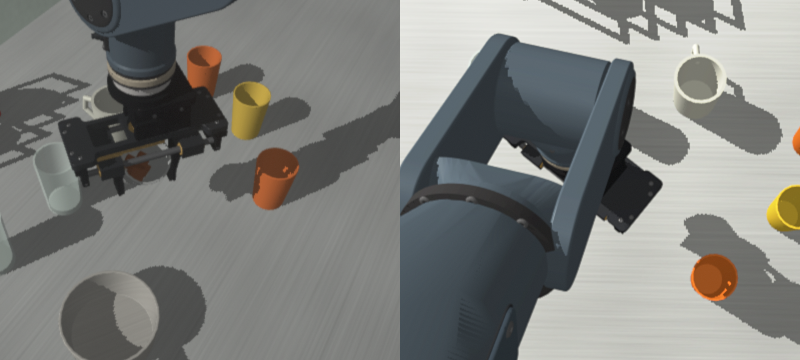

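apply_moves:
  plan: [0,0,-0.6,0,0,0,-0.8,0,0,0,-0.5,0,0,0,-0.23,0,-0.08,0.06,-0.08,0,-0.08,0.06,-0.08,0,-0.08,0.06,-0.08,0,0,0,0,0]

```text
time_s: 11.55
position: [0.5886, -0.0016, 0.0317]
tcp_rot: [[-0.792, 0.611, 0.002], [0.611, 0.792, -0.001], [-0.002, 0.001, -1.0]]
force: [-1.2, -0.5, 4.7]
opening: 0.723
grasp_force: 29.4
```

apply_moves:
  plan: [-0.08,0.06,-0.08,0,-0.08,0.06,-0.08,0,-0.08,0.06,-0.08,0,0,0,0,0]

```text
time_s: 12.05
position: [0.5755, 0.0088, 0.0202]
tcp_rot: [[-0.791, 0.611, -0.0], [0.611, 0.791, 0.002], [0.001, 0.001, -1.0]]
force: [-3.4, 5.1, 10.4]
opening: 0.719
grasp_force: 29.3
```

apply_moves:
  plan: [-0.09,0.07,-0.06,0,-0.09,0.07,-0.06,0,-0.05,0.04,-0.03,0,0,0,0,0]

```text
time_s: 12.55
position: [0.5652, 0.0163, 0.0111]
tcp_rot: [[-0.791, 0.611, 0.001], [0.611, 0.791, 0.0], [-0.001, 0.001, -1.0]]
force: [1.2, 1.3, 1.4]
opening: 0.716
grasp_force: 29.8
```

Run:
```python
from h import *
s=bot.read_state(); print(s["position"],s["force"])
im,d=bot.capture("side")
cv2.imwrite("pics/s4.png",cv2.resize(im[180:480,140:460],None,fx=2,fy=2)[...,::-1])
for t in("pan_handle","pan"):
  for r in bot.pinpoint("side",t)[:2]: u,v=r["xy"][0]*640,r["xy"][1]*480; print(t,r["p"],onz("side",u,v,.048 if "h" in t else 0).round(3))
P=cloud("side",d); c=(.556,.1455)
Q=P[(np.hypot(P[:,0]-c[0],P[:,1]-c[1])<.085)&(P[:,2]>.055)&(P[:,2]<.066)]; Q=Q[((Q[:,:2]-c)@np.array([-.79,.61]))<.055]
from scipy.optimize import least_squares
print(least_squares(lambda p:np.hypot(Q[:,0]-p[0],Q[:,1]-p[1])-.0635,c,loss="soft_l1",f_scale=.002).x)
```

```text
[0.56521956 0.01633687 0.01105252] [1.16620503 1.33661631 1.42905686]
pan_handle 0.75 [0.475 0.202 0.048]
pan 0.78 [0.558 0.146 0.   ]
[0.55615783 0.14373888]
```

View pics/s4.png

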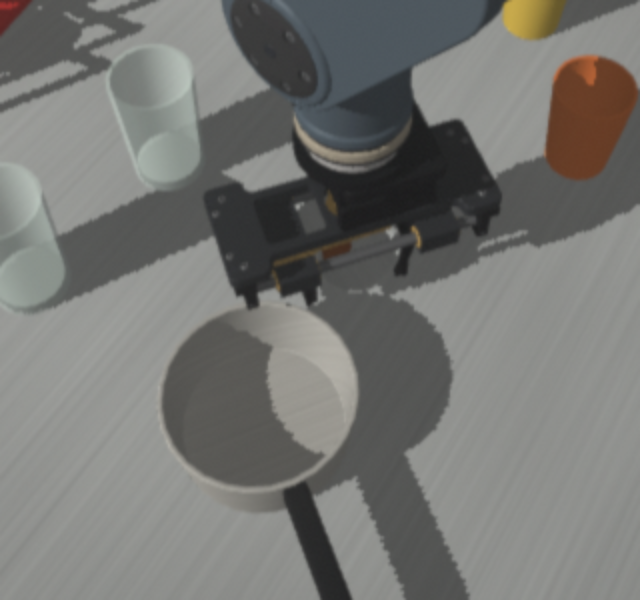

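apply_moves:
  plan: [0,0,0.5,0,0,0,0.9,0,0,0,0.9,0,0,0.2,0.5,0,0,0.6,0,0,0.02,0.7,0,0,0.03,0.6,0,0,0.02,0.27,0,0,0,0,0,0]

```text
time_s: 13.82
position: [0.5675, 0.135, 0.1503]
tcp_rot: [[-0.792, 0.61, -0.002], [0.61, 0.792, -0.001], [0.001, -0.002, -1.0]]
force: [0.3, 0.4, -2.4]
opening: 0.715
grasp_force: 29.8
```

Run:
```python
from h import *
s=bot.read_state(); print(s["position"],s["force"])
a,d=bot.capture("side"); b,dw=bot.capture("wrist")
cv2.imwrite("pics/s5.png",np.hstack([a[150:480,120:440],cv2.resize(b,(440,330))])[...,::-1])
```

```text
[0.56748476 0.13499962 0.15033848] [ 0.30704745  0.38382301 -2.35084249]
```

View pics/s5.png

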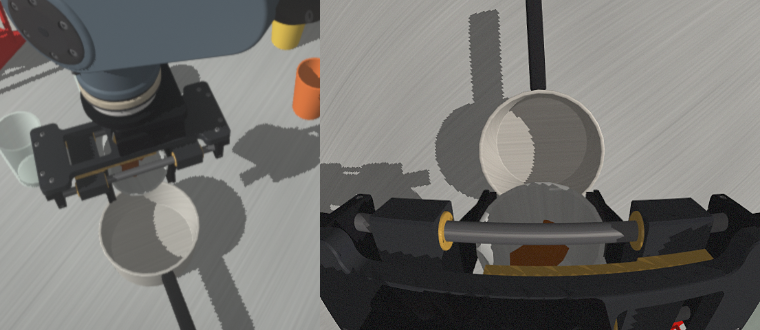

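The wrist view shows the tumbler near level, with its mouth toward the camera at (540,230) and the lumps still inside. Now I press its wall on the rim to tip it past level.

apply_moves:
  plan: [0,0,-0.5,0,0,0,-0.6,0,0,0,-0.3,0,0,0,-0.09,0,-0.01,0.01,-0.08,0,-0.01,0.01,-0.08,0,-0.01,0.01,-0.08,0,-0.01,0.01,-0.08,0,0,0,0,0]

```text
time_s: 15.05
position: [0.5664, 0.1371, 0.0605]
tcp_rot: [[-0.791, 0.611, 0.0], [0.611, 0.791, 0.0], [-0.0, 0.0, -1.0]]
force: [0.3, 2.3, 3.4]
opening: 0.711
grasp_force: 29.7
```

apply_moves:
  plan: [-0.015,0.01,-0.08,0,-0.015,0.01,-0.08,0,-0.015,0.01,-0.08,0,0,0,0,0]

```text
time_s: 15.55
position: [0.5636, 0.1383, 0.0479]
tcp_rot: [[-0.791, 0.611, -0.001], [0.611, 0.791, -0.0], [0.001, -0.001, -1.0]]
force: [-0.7, 0.9, 1.5]
opening: 0.713
grasp_force: 29.8
```

Run:
```python
from h import *
s=bot.read_state(); print(s["position"],s["force"])
a,d=bot.capture("side"); b,dw=bot.capture("wrist")
cv2.imwrite("pics/s6.png",np.hstack([a[150:480,120:440],cv2.resize(b,(440,330))])[...,::-1])
```

```text
[0.56355957 0.13828153 0.04793797] [-0.68852843  0.89134339  1.50340994]
```

View pics/s6.png

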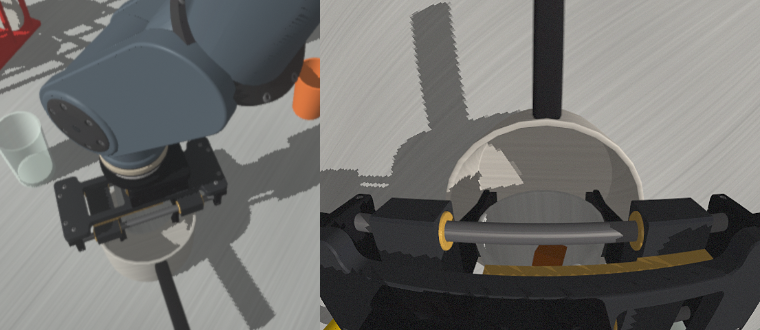

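apply_moves:
  plan: [-0.01,0.01,-0.05,0,-0.01,0.01,-0.05,0,-0.01,0.01,-0.05,0,0,0,-0.04,0,0,0,0,0]

```text
time_s: 16.27
position: [0.5624, 0.1397, 0.0388]
tcp_rot: [[-0.791, 0.612, -0.001], [0.612, 0.791, -0.0], [0.0, -0.0, -1.0]]
force: [-1.3, 1.0, 2.1]
opening: 0.709
grasp_force: 29.8
```

apply_moves:
  plan: [0,0,0.3,0,0,0,0.3,0,0,0,0.3,0,0,0,0,0,0,0,0,0,0,0,0,0]

```text
time_s: 17.02
position: [0.562, 0.1397, 0.0835]
tcp_rot: [[-0.791, 0.612, -0.001], [0.612, 0.791, -0.0], [0.001, -0.001, -1.0]]
force: [-1.1, 0.1, -1.5]
opening: 0.715
grasp_force: 29.9
```

Run:
```python
from h import *
s=bot.read_state(); print(s["position"],s["force"])
a,d=bot.capture("side"); b,dw=bot.capture("wrist")
cv2.imwrite("pics/s7.png",np.hstack([a[150:480,120:440],cv2.resize(b,(440,330))])[...,::-1])
```

```text
[0.56204883 0.13971858 0.0835416 ] [-1.06501932  0.06249862 -1.54246633]
```

View pics/s7.png

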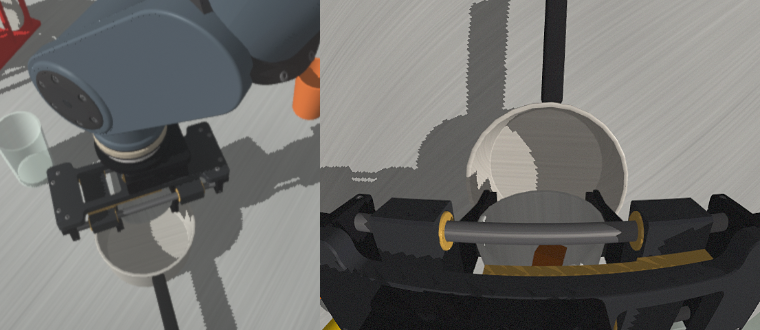

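```bash
cat >> h.py <<'E'
def wcloud(d):
    c=bot.camera_info("wrist"); f=240/np.tan(np.radians(c["vertical_fov"])/2)
    v,u=np.nonzero(d>0); z=d[v,u]; a=(u-c["cx"]); b=(v-c["cy"]); r=np.hypot(a,b)+1e-9; t=r/f
    k=np.tan(t)/r; P=np.c_[a*k*z,b*k*z,z,np.ones_like(z)]; ok=t<1.45
    return (P@np.array(c["mount"]).T)[ok,:3],u[ok],v[ok]
E
python3 - <<'E'
from h import *
b,d=bot.capture("wrist"); np.save("w7.npy",d); cv2.imwrite("w7.png",b)
P,u,v=wcloud(d)
s=(abs(P[:,1])<.006)&(abs(P[:,0])<.08)&(P[:,2]<.05)&(P[:,2]>-.08)
Q=P[s]*1000; V=v[s]; o=np.argsort(V)
for i in range(0,len(o),max(1,len(o)//45)): print(V[o[i]],Q[o[i]].round(0),b[v[s][o[i]],u[s][o[i]]])
s=(abs(P[:,2]+.0187+0)<.004)&(abs(P[:,0])<.02); print(np.percentile(P[s][:,1],[0,5,50,95,100]))
E
```

```text
127 [80.  1. 30.] [45 43 42]
132 [77.  1. 28.] [3 3 9]
137 [75.  3. 26.] [36 35 37]
142 [72.  4. 26.] [35 35 32]
147 [70.  5. 26.] [22 22 30]
151 [68. -1. 25.] [188 180 172]
153 [67.  3. 24.] [180 172 162]
156 [65. -5. 24.] [182 173 165]
277 [ 19.  -3. -19.] [98 97 96]
279 [ 19.  -3. -20.] [85 87 83]
281 [ 18.  -4. -21.] [102 102 101]
283 [ 17.  -4. -21.] [97 95 92]
285 [ 16.  -5. -21.] [94 93 92]
287 [ 16.  -5. -21.] [95 94 92]
289 [ 14.  -5. -20.] [97 94 91]
291 [ 14.  -5. -22.] [88 89 87]
293 [ 13.  -5. -22.] [97 94 93]
295 [ 12.  -5. -21.] [96 94 91]
297 [ 11.  -6. -21.] [95 95 95]
299 [ 10.  -6. -22.] [93 93 91]
301 [  9.  -6. -21.] [101  99  99]
302 [  8.   6. -21.] [94 94 92]
304 [  8.   5. -22.] [97 96 93]
306 [  6.   5. -21.] [99 97 96]
308 [  5.   5. -20.] [94 96 96]
310 [  4.   5. -21.] [93 92 90]
312 [  4.   4. -21.] [97 99 97]
314 [  2.   4. -20.] [96 97 95]
316 [  1.   4. -20.] [98 96 94]
318 [ -0.   4. -19.] [95 94 92]
320 [ -1.   5. -20.] [95 94 93]
323 [ -2.  -5. -20.] [105 103  99]
358 [-22.  -5. -19.] [96 95 92]
360 [-24.  -2. -18.] [76 57 45]
362 [-17.  -0. -29.] [65 37 12]
364 [-18.   1. -30.] [65 38  7]
366 [-16.   2. -33.] [71 37 30]
368 [-18.   4. -33.] [72 44 26]
370 [-17.   5. -34.] [68 36 13]
373 [-19.  -5. -35.] [86 68 63]
375 [-20.  -3. -34.] [73 41 22]
377 [-21.  -2. -34.] [72 37 14]
379 [-21.  -1. -36.] [75 42 15]
381 [-22.   0. -36.] [75 40 15]
383 [-23.   1. -36.] [69 34 10]
385 [-23.   1. -37.] [69 36  6]
[-0.03980744 -0.03315926 -0.00041234  0.0332733   0.04028174]
```

The wrist depth shows the lower inner wall level, at tool z of about -20 mm, and the mouth at x of about +19 mm. So the tumbler is horizontal but has slid up against the palm, with the lumps still inside. I will lay it on the counter and regrip it at axis height.

apply_moves:
  plan: [0,0,0.5,0,0,0,0.7,0,0.03,-0.2,0.13,0,0.06,-0.5,0,0,0.08,-0.6,0,0,0.08,-0.6,0,0,0.06,-0.5,0,0,0.05,-0.4,-0.4,0,0,0,-0.8,0,0,0,-0.8,0,0,0,-0.4,0,0,0,0,0]

```text
time_s: 18.68
position: [0.5782, -0.0005, 0.0277]
tcp_rot: [[-0.791, 0.612, -0.006], [0.612, 0.791, 0.001], [0.005, -0.003, -1.0]]
force: [-0.3, 0.1, -2.2]
opening: 0.714
grasp_force: 29.9
```

apply_moves:
  plan: [0,0,-0.15,0,0,0,-0.06,0,0,0,0,0]

```text
time_s: 19.05
position: [0.5808, -0.0003, 0.0205]
tcp_rot: [[-0.791, 0.611, 0.001], [0.611, 0.791, -0.0], [-0.001, 0.0, -1.0]]
force: [-0.9, 0.4, -1.2]
opening: 0.714
grasp_force: 29.9
```

apply_moves:
  plan: [0,0,-0.04,0,0,0,-0.04,0,0,0,0,0]

```text
time_s: 19.42
position: [0.5805, -0.0002, 0.016]
tcp_rot: [[-0.791, 0.611, -0.0], [0.611, 0.791, 0.0], [0.0, -0.0, -1.0]]
force: [-0.3, 0.8, -2.0]
opening: 0.717
grasp_force: 29.9
```

```bash
cat > wl.py <<'E'
from h import *
s0=bot.read_state(); print(s0["position"].round(4),s0["force"].round(1))
b,d=bot.capture("wrist"); P,u,v=wcloud(d)
s=(abs(P[:,1])<.006)&(abs(P[:,0])<.09)&(P[:,2]<.04)&(P[:,2]>-.08)
Q=P[s]*1000; V=v[s]
for r in range(120,420,6):
    m=abs(V-r)<2
    if m.sum()>3: print(r,np.median(Q[m],0)[[0,2]].round(0),b[v[s][m],u[s][m]].mean(0).round(0))
E
python3 wl.py
```

```text
[ 5.805e-01 -2.000e-04  1.600e-02] [-0.3  0.8 -2. ]
120 [83. 17.] [98. 97. 95.]
126 [80. 17.] [98. 97. 95.]
132 [77. 17.] [98. 98. 95.]
138 [74. 17.] [98. 97. 95.]
144 [72. 17.] [97. 97. 95.]
150 [69. 17.] [98. 97. 95.]
156 [66. 17.] [98. 97. 95.]
162 [63. 17.] [99. 98. 96.]
168 [60. 17.] [99. 98. 95.]
174 [57. 17.] [99. 98. 96.]
180 [54. 17.] [99. 98. 96.]
186 [51. 17.] [98. 97. 95.]
192 [48. 17.] [98. 97. 95.]
198 [45. 17.] [99. 98. 96.]
204 [42. 17.] [100.  99.  96.]
210 [39. 17.] [100.  99.  97.]
216 [36. 17.] [99. 98. 95.]
222 [33. 17.] [98. 97. 95.]
228 [30. 17.] [131. 130. 127.]
234 [27. 17.] [170. 169. 164.]
240 [24. 17.] [171. 169. 164.]
246 [21. 17.] [171. 169. 165.]
252 [17. 17.] [172. 170. 165.]
258 [14. 17.] [170. 169. 164.]
264 [11. 17.] [170. 168. 164.]
270 [ 8. 17.] [169. 167. 162.]
276 [ 20. -20.] [106. 105. 102.]
282 [ 18. -22.] [98. 97. 95.]
288 [ 15. -21.] [98. 97. 95.]
294 [ 12. -21.] [98. 97. 95.]
300 [  9. -21.] [97. 97. 94.]
306 [  6. -20.] [97. 96. 95.]
312 [  3. -20.] [97. 96. 94.]
318 [ -0. -20.] [98. 97. 95.]
324 [ -3. -20.] [101. 101.  98.]
360 [-15. -30.] [76. 52. 34.]
366 [-16. -34.] [73. 45. 25.]
372 [-18. -35.] [76. 47. 24.]
378 [-21. -35.] [77. 46. 24.]
384 [-25. -35.] [76. 45. 22.]
```

apply_moves:
  plan: [0,0,-0.1,0,0,0,-0.1,0,0,0,-0.05,0,0,0,0,0,0,0,0,0]

```text
time_s: 20.1
position: [0.5806, -0.0003, 0.0035]
tcp_rot: [[-0.791, 0.612, 0.0], [0.612, 0.791, -0.0], [-0.0, 0.0, -1.0]]
force: [-0.0, -0.9, -2.3]
opening: 0.716
grasp_force: 29.9
```

apply_moves:
  plan: [0,0,0,0,0,0,0,0,0,0,0,0,0,0,0,0,0,0,0,0]
  grip: -0.6

```text
time_s: 20.72
position: [0.5807, -0.0003, 0.0036]
tcp_rot: [[-0.791, 0.611, 0.0], [0.611, 0.791, -0.0], [-0.0, 0.0, -1.0]]
force: [0.3, -0.5, 0.2]
opening: 0.798
grasp_force: 0.1
```

```bash
python3 wl.py | awk 'NR==1||/^2[1-9]|^3/'
```

```text
[ 5.807e-01 -3.000e-04  3.600e-03] [ 0.3 -0.5  0.2]
210 [42.  5.] [101. 100.  97.]
216 [39.  5.] [101. 100.  98.]
222 [36.  5.] [99. 99. 96.]
228 [33.  5.] [98. 97. 95.]
234 [31.  5.] [128. 126. 123.]
240 [29.  2.] [159. 157. 153.]
246 [26.  1.] [162. 161. 156.]
252 [23.  1.] [120. 119. 116.]
258 [20.  1.] [99. 98. 96.]
264 [17.  1.] [99. 98. 96.]
270 [14.  1.] [99. 98. 96.]
276 [11.  1.] [99. 98. 95.]
282 [8. 1.] [98. 97. 95.]
288 [5. 1.] [98. 98. 96.]
294 [2. 1.] [98. 98. 95.]
300 [-2.  1.] [98. 97. 95.]
306 [-4.  0.] [92. 86. 82.]
312 [ 25. -60.] [98. 97. 95.]
318 [ 22. -60.] [98. 98. 95.]
324 [ 20. -60.] [103. 102.  99.]
360 [  5. -57.] [98. 97. 94.]
366 [  2. -57.] [105. 104. 102.]
372 [ -1. -57.] [97. 97. 94.]
378 [ -4. -56.] [98. 97. 95.]
384 [ -8. -56.] [97. 97. 95.]
```

apply_moves:
  plan: [0,0,0,0,0,0,0.08,0,0.07,-0.055,0.08,0,0.07,-0.055,0,0,0,0,0,0]
  grip: -0.7

```text
time_s: 21.4
position: [0.5883, -0.0062, 0.0117]
tcp_rot: [[-0.791, 0.612, 0.001], [0.612, 0.791, -0.0], [-0.001, 0.0, -1.0]]
force: [-0.4, 0.3, -0.2]
opening: 0.852
grasp_force: 0.2
```

apply_moves:
  plan: [0,0,0,0,0,0,0,0,0,0,0,0,0,0,0,0,0,0,0,0]
  grip: 1

```text
time_s: 22.02
position: [0.5873, -0.0056, 0.0115]
tcp_rot: [[-0.791, 0.611, -0.001], [0.611, 0.791, 0.0], [0.001, -0.0, -1.0]]
force: [-2.0, 1.0, 0.9]
opening: 0.7
grasp_force: 29.7
```

```bash
python3 wl.py | awk 'NR==1||/^2[1-9]|^3/'
```

```text
[ 0.5873 -0.0056  0.0115] [-2.   1.   0.9]
210 [40. 13.] [107. 105. 103.]
216 [37. 12.] [138. 137. 133.]
222 [35. 10.] [181. 180. 174.]
228 [32. 10.] [181. 180. 174.]
234 [29. 10.] [147. 146. 142.]
240 [26. 10.] [101. 101.  98.]
246 [23. 10.] [101. 100.  98.]
252 [20. 10.] [100. 100.  97.]
258 [17. 10.] [100. 100.  97.]
264 [14. 10.] [100.  99.  97.]
270 [11.  9.] [100.  99.  97.]
276 [ 33. -51.] [133. 131. 128.]
282 [ 31. -52.] [114. 113. 110.]
288 [ 29. -52.] [99. 98. 96.]
294 [ 26. -51.] [99. 98. 96.]
300 [ 24. -51.] [99. 99. 96.]
306 [ 22. -50.] [99. 98. 96.]
312 [ 19. -50.] [99. 98. 96.]
318 [ 17. -50.] [99. 98. 96.]
324 [ 14. -49.] [102. 102.  99.]
360 [ -3. -47.] [98. 97. 95.]
366 [ -6. -46.] [98. 97. 95.]
372 [ -9. -46.] [98. 97. 95.]
378 [-13. -45.] [98. 97. 95.]
384 [-16. -45.] [98. 97. 96.]
```

```bash
cat > pan.py <<'E'
from h import *
from scipy.optimize import least_squares
im,d=bot.capture("side"); P=cloud("side",d); c=(.558,.143)
Q=P[(np.hypot(P[:,0]-c[0],P[:,1]-c[1])<.085)&(P[:,2]>.055)&(P[:,2]<.066)]; Q=Q[((Q[:,:2]-c)@np.array([-.79,.61]))<.055]
print(len(Q),least_squares(lambda p:np.hypot(Q[:,0]-p[0],Q[:,1]-p[1])-.0635,c,loss="soft_l1",f_scale=.002).x)
for r in bot.pinpoint("side","pan_handle")[:1]: print(r["p"],onz("side",r["xy"][0]*640,r["xy"][1]*480,.048).round(3))
E
python3 pan.py
```

```text
931 [0.56039011 0.14718342]
0.64 [0.489 0.209 0.048]
```

apply_moves:
  plan: [0,0,0.5,0,0,0,0.9,0,0,0,0.9,0,-0.02,0.2,0.47,0,-0.05,0.6,0,0,-0.06,0.7,0,0,-0.06,0.7,0,0,-0.06,0.4,0,0,-0.04,0.2,-0.4,0,0,0,-0.6,0,0,0,-0.4,0,0,0,0,0]

```text
time_s: 23.68
position: [0.5718, 0.134, 0.0783]
tcp_rot: [[-0.791, 0.612, -0.004], [0.612, 0.791, -0.0], [0.003, -0.003, -1.0]]
force: [-0.3, 0.6, -1.6]
opening: 0.706
grasp_force: 29.8
```

```bash
python3 wl.py | awk 'NR==1||/^2[1-9]|^3/'
```

```text
[0.5718 0.134  0.0783] [-0.3  0.6 -1.6]
216 [38. 10.] [132. 130. 127.]
222 [35.  9.] [176. 174. 170.]
228 [32.  9.] [176. 174. 169.]
234 [29.  9.] [168. 166. 161.]
240 [26.  9.] [98. 97. 95.]
246 [23.  9.] [98. 97. 95.]
252 [20.  9.] [97. 97. 95.]
258 [17.  9.] [97. 97. 95.]
264 [14.  9.] [97. 97. 94.]
270 [11.  9.] [97. 96. 94.]
276 [ 32. -50.] [104. 103. 101.]
282 [ 31. -52.] [134. 132. 129.]
288 [ 29. -52.] [97. 96. 94.]
294 [ 27. -52.] [97. 96. 94.]
300 [ 24. -51.] [97. 96. 94.]
306 [ 22. -51.] [97. 96. 93.]
312 [ 20. -51.] [96. 96. 93.]
318 [ 17. -50.] [96. 95. 93.]
324 [ 15. -50.] [101. 100.  98.]
360 [ -3. -47.] [96. 95. 93.]
366 [ -6. -46.] [95. 94. 92.]
372 [-10. -46.] [96. 95. 93.]
378 [-13. -45.] [96. 95. 92.]
384 [-17. -45.] [95. 95. 93.]
```

Grip is good. Now I press down on the rim.

apply_moves:
  plan: [-0.01,0.01,-0.1,0,-0.01,0.01,-0.08,0,-0.01,0.01,-0.08,0,-0.01,0.01,-0.08,0,0,0,0,0]

```text
time_s: 24.35
position: [0.5706, 0.1365, 0.063]
tcp_rot: [[-0.791, 0.611, -0.001], [0.611, 0.791, 0.0], [0.001, -0.0, -1.0]]
force: [-2.2, 0.9, 2.7]
opening: 0.704
grasp_force: 29.7
```

```bash
python3 wl.py | awk 'NR==1||/^2[1-9]|^3/'
```

```text
[0.5706 0.1365 0.063 ] [-2.2  0.9  2.7]
228 [31. 14.] [188. 187. 182.]
234 [28. 14.] [155. 154. 150.]
240 [25. 13.] [103. 103. 101.]
246 [22. 13.] [103. 103. 101.]
252 [19. 12.] [103. 102. 100.]
258 [ 38. -47.] [150. 149. 145.]
264 [ 36. -47.] [161. 159. 155.]
270 [ 33. -47.] [161. 160. 156.]
276 [ 31. -47.] [126. 125. 122.]
282 [ 29. -47.] [98. 97. 95.]
288 [ 27. -47.] [98. 97. 95.]
294 [ 25. -47.] [98. 97. 95.]
300 [ 23. -47.] [98. 97. 95.]
306 [ 20. -48.] [98. 97. 95.]
312 [ 18. -47.] [98. 97. 95.]
318 [ 15. -47.] [98. 97. 94.]
324 [ 13. -48.] [101. 100.  98.]
360 [ -2. -48.] [98. 97. 94.]
366 [ -5. -47.] [97. 96. 94.]
372 [ -8. -48.] [97. 96. 94.]
378 [-11. -48.] [97. 96. 94.]
384 [-14. -47.] [97. 97. 95.]
```

apply_moves:
  plan: [-0.01,0.01,-0.08,0,-0.01,0.01,-0.08,0,-0.02,0.015,-0.08,0,-0.02,0.015,-0.08,0,0,0,0,0]

```text
time_s: 25.02
position: [0.5677, 0.1388, 0.0465]
tcp_rot: [[-0.791, 0.611, -0.001], [0.611, 0.791, 0.0], [0.001, -0.001, -1.0]]
force: [-2.5, 0.1, 1.3]
opening: 0.706
grasp_force: 29.8
```

```bash
python3 wl.py | awk 'NR==1||/^2[1-9]|^3/'
```

```text
[0.5677 0.1388 0.0465] [-2.5  0.1  1.3]
228 [ 45. -36.] [164. 162. 159.]
234 [ 43. -37.] [175. 174. 169.]
240 [ 41. -38.] [175. 174. 170.]
246 [ 39. -38.] [176. 174. 170.]
252 [ 37. -39.] [176. 175. 171.]
258 [ 35. -39.] [176. 175. 171.]
264 [ 33. -40.] [176. 174. 171.]
270 [ 31. -41.] [172. 170. 166.]
276 [ 29. -41.] [107. 107. 105.]
282 [ 27. -42.] [106. 105. 104.]
288 [ 25. -42.] [106. 105. 103.]
294 [ 23. -43.] [105. 105. 103.]
300 [ 21. -44.] [105. 105. 103.]
306 [ 19. -44.] [104. 104. 102.]
312 [ 17. -45.] [105. 104. 102.]
318 [ 14. -46.] [104. 104. 102.]
324 [ 13. -46.] [109. 109. 106.]
360 [ -0. -50.] [102. 101.  99.]
366 [ -3. -51.] [101. 101.  99.]
372 [ -5. -52.] [101. 100.  98.]
378 [ -7. -52.] [100. 100.  98.]
384 [-10. -53.] [100. 100.  98.]
```

apply_moves:
  plan: [-0.01,0.01,-0.08,0,-0.01,0.01,-0.08,0,-0.01,0.01,-0.06,0,0,0,0,0,0,0,0,0]

```text
time_s: 25.7
position: [0.567, 0.1404, 0.0361]
tcp_rot: [[-0.791, 0.611, 0.001], [0.611, 0.791, 0.0], [-0.001, 0.001, -1.0]]
force: [0.8, 0.9, 0.1]
opening: 0.701
grasp_force: 29.9
```

```bash
python3 wl.py | awk 'NR==1||/^1[5-9]|^2|^3/'
```

```text
[0.567  0.1404 0.0361] [0.8 0.9 0.1]
150 [ 71. -21.] [123. 119. 113.]
156 [ 69. -23.] [179. 173. 163.]
162 [62. 31.] [95. 92. 87.]
168 [58. 32.] [108. 104.  98.]
174 [55. 32.] [109. 105. 100.]
180 [52. 32.] [107. 104.  99.]
186 [49. 32.] [107. 103.  98.]
192 [46. 32.] [106. 102.  97.]
198 [42. 32.] [106. 103.  98.]
204 [39. 32.] [109. 105. 100.]
210 [36. 32.] [105. 101.  96.]
216 [ 47. -30.] [141. 138. 134.]
222 [ 46. -31.] [165. 164. 159.]
228 [ 44. -32.] [165. 164. 159.]
234 [ 42. -33.] [166. 164. 160.]
240 [ 40. -34.] [166. 165. 160.]
246 [ 38. -35.] [166. 165. 160.]
252 [ 36. -36.] [167. 165. 161.]
258 [ 34. -37.] [167. 166. 161.]
264 [ 32. -38.] [168. 166. 162.]
270 [ 30. -39.] [150. 149. 145.]
276 [ 28. -40.] [101. 100.  98.]
282 [ 26. -41.] [101. 101.  99.]
288 [ 24. -42.] [101. 101.  99.]
294 [ 22. -42.] [101. 101.  99.]
300 [ 20. -43.] [101. 101.  99.]
306 [ 18. -44.] [101. 101.  99.]
312 [ 17. -45.] [102. 101.  99.]
318 [ 15. -46.] [101. 101.  98.]
324 [ 13. -47.] [105. 104. 101.]
360 [  1. -53.] [101. 101.  98.]
366 [ -1. -53.] [101. 100.  98.]
372 [ -3. -54.] [101. 100.  98.]
378 [ -5. -55.] [101. 100.  98.]
384 [ -7. -56.] [101. 100.  99.]
```

apply_moves:
  plan: [0,0,0.25,0,0,0,0.25,0,0,0,0,0,0,0,0,0]

```text
time_s: 26.25
position: [0.5664, 0.1402, 0.0612]
tcp_rot: [[-0.791, 0.612, 0.0], [0.612, 0.791, -0.0], [-0.0, -0.0, -1.0]]
force: [-0.3, 0.4, -2.2]
opening: 0.706
grasp_force: 29.8
```

```bash
cat > brown.py <<'E'
from h import *
s0=bot.read_state(); print(s0["position"].round(4),s0["force"].round(1))
R=np.array(s0["tcp_rot"]); p=s0["position"]
b,d=bot.capture("wrist"); P,u,v=wcloud(d); c=b[v,u].astype(int)
m=(c[:,0]>c[:,2]*1.8)&(c[:,0]-c[:,2]>25)&(c[:,0]<140)&(c[:,1]<c[:,0]*.72)
W=P[m]@R.T+p; near=np.hypot(W[:,0]-.56,W[:,1]-.145)<.11; W=W[near]
print("wrist brown",len(W),np.percentile(W[:,2],[5,25,50,75,95]).round(3) if len(W) else "")
a,d=bot.capture("side"); c=a.astype(int)
M=(c[...,0]>c[...,2]*1.8)&(c[...,0]-c[...,2]>25)&(c[...,0]<140)&(c[...,1]<c[...,0]*.72)
W=cloud("side",d,M); W=W[np.hypot(W[:,0]-.56,W[:,1]-.145)<.12]
print("side brown",len(W),np.percentile(W[:,2],[5,25,50,75,95]).round(3) if len(W) else "")
cv2.imwrite("pics/last.png",np.hstack([cv2.resize(a[200:460,150:410],(400,400)),cv2.resize(b,(400,300))[:,:] if 0 else cv2.resize(b[80:480,120:520],(400,400))])[...,::-1])
E
python3 brown.py
```

```text
[0.5664 0.1402 0.0612] [-0.3  0.4 -2.2]
wrist brown 4 [0.138 0.143 0.147 0.151 0.155]
side brown 0
```

apply_moves:
  plan: [0.24,-0.18,0,0,-0.24,0.18,0,0,0.24,-0.18,0,0,-0.24,0.18,0,0,0.24,-0.18,0,0,-0.24,0.18,0,0,0,0,0,0]

```text
time_s: 27.22
position: [0.5652, 0.1407, 0.061]
tcp_rot: [[-0.792, 0.611, -0.002], [0.611, 0.792, -0.0], [0.001, -0.001, -1.0]]
force: [0.1, 0.1, -0.8]
opening: 0.704
grasp_force: 29.9
```

```bash
python3 brown.py; python3 wl.py | awk '/^1[5-9]|^2|^3/' | awk 'NR%4==0'
```

```text
[0.5652 0.1407 0.061 ] [ 0.1  0.1 -0.8]
wrist brown 2944 [0.015 0.021 0.022 0.042 0.054]
side brown 489 [0.021 0.023 0.033 0.049 0.057]
186 [48. 39.] [79. 45. 20.]
210 [38. 21.] [79. 43. 18.]
234 [ 43. -36.] [175. 174. 170.]
258 [ 35. -39.] [175. 174. 170.]
282 [ 27. -42.] [106. 106. 104.]
306 [ 19. -44.] [105. 104. 102.]
360 [ -0. -51.] [102. 102. 100.]
384 [ -9. -54.] [101. 100.  99.]
```

apply_moves:
  plan: [0,0,0.2,0,0.24,-0.18,0.1,0,-0.24,0.18,0,0,0.24,-0.18,0,0,-0.24,0.18,0,0,0.24,-0.18,0,0,-0.24,0.18,0,0,0,0,0,0]

```text
time_s: 28.38
position: [0.5648, 0.1408, 0.0757]
tcp_rot: [[-0.792, 0.611, -0.003], [0.611, 0.792, 0.0], [0.002, -0.002, -1.0]]
force: [-0.2, -0.2, -2.2]
opening: 0.705
grasp_force: 29.8
```

```bash
python3 brown.py; python3 wl.py | awk '/^1[5-9]|^2|^3/' | awk 'NR%4==0'
```

```text
[0.5648 0.1408 0.0757] [-0.2 -0.2 -2.2]
wrist brown 2468 [0.01  0.02  0.021 0.021 0.022]
side brown 600 [0.019 0.021 0.022 0.024 0.039]
234 [ 43. -36.] [171. 170. 166.]
258 [ 35. -39.] [173. 172. 168.]
282 [ 27. -42.] [104. 103. 102.]
306 [ 19. -44.] [103. 103. 101.]
360 [ -0. -51.] [101. 100.  98.]
384 [ -9. -54.] [99. 99. 97.]
```

apply_moves:
  plan: [0,0,0.5,0,0,0,0.2,0,0.24,-0.18,0,0,-0.24,0.18,0,0,0.24,-0.18,0,0,-0.24,0.18,0,0,0,0,0,0]

```text
time_s: 29.4
position: [0.5647, 0.1408, 0.1104]
tcp_rot: [[-0.792, 0.611, -0.003], [0.611, 0.792, 0.0], [0.003, -0.002, -1.0]]
force: [-0.7, 0.5, -1.5]
opening: 0.705
grasp_force: 29.8
```

```bash
python3 brown.py
python3 - <<'E'
from h import *
s0=bot.read_state(); R=np.array(s0["tcp_rot"]); p=s0["position"]
b,d=bot.capture("wrist"); P,u,v=wcloud(d); c=b[v,u].astype(int)
m=(c[:,0]>c[:,2]*1.8)&(c[:,0]-c[:,2]>25)&(c[:,0]<140)&(c[:,1]<c[:,0]*.72)
W=P[m]@R.T+p; W=W[np.hypot(W[:,0]-.56,W[:,1]-.145)<.07]; W=W[(W[:,2]>.018)&(W[:,2]<.028)]
a,d=bot.capture("side"); c=a.astype(int)
M=(c[...,0]>c[...,2]*1.8)&(c[...,0]-c[...,2]>25)&(c[...,0]<140)&(c[...,1]<c[...,0]*.72)
S=cloud("side",d,M); S=S[(np.hypot(S[:,0]-.56,S[:,1]-.145)<.07)&(S[:,2]>.018)&(S[:,2]<.028)]
for n,Z in(("w",W),("s",S),("both",np.r_[W,S])):
    g=np.zeros((80,80),np.uint8); ij=((Z[:,:2]-[.48,.065])/.002).astype(int); g[ij[:,0],ij[:,1]]=1
    g=cv2.morphologyEx(g,cv2.MORPH_CLOSE,np.ones((3,3))); print(n,g.sum()*4/289)
print(g[20:60,20:60].sum()); 
for r in g[16:64,16:64][::2]: print("".join(".#"[x] for x in r))
E
```

```text
[0.5647 0.1408 0.1104] [-0.7  0.5 -1.5]
wrist brown 2533 [0.012 0.02  0.021 0.022 0.038]
side brown 594 [0.02  0.022 0.023 0.037 0.04 ]
w 4.373702422145329
s 3.5155709342560555
both 4.581314878892734
279
.......................#######..................
.....................############...............
....................###############.............
......................#################.........
.........................###############........
............................###########.........
............................##########..........
.........................#############..........
.........................#########..............
........................##########..............
.......................###......###.............
.................................######.........
.................................#######........
................................#########.......
.................................#########......
....................................####........
................................................
................................................
................................................
................................................
................................................
................................................
................................................
................................................
```

View pics/last.png

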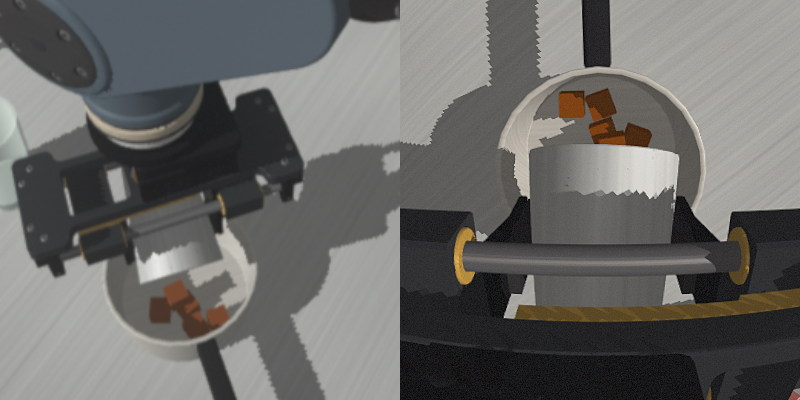

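The views show the lumps in the pan at left-crop (160–220, 290–320), one of them stacked on others, so five seem out. The tumbler points mouth-down. Next I lay the tumbler down on the counter.

apply_moves:
  plan: [0,0,0.5,0,0,-0.2,0.3,0,0.04,-0.6,0,0,0.04,-0.7,0,0,0.04,-0.7,0,0,0.04,-0.5,0,0,0.04,-0.1,-0.4,0,0,0,-0.9,0,0,0,-0.7,0,0,0,-0.38,0,0,0,0,0]

```text
time_s: 30.98
position: [0.5755, -0.0002, 0.0308]
tcp_rot: [[-0.791, 0.612, -0.003], [0.612, 0.791, 0.0], [0.003, -0.002, -1.0]]
force: [-0.2, -0.2, -1.3]
opening: 0.704
grasp_force: 29.8
```

apply_moves:
  plan: [0.04,-0.03,-0.08,0,0.04,-0.03,-0.08,0,0.04,-0.03,-0.08,0,0.04,-0.03,-0.06,0,0,0,0,0]

```text
time_s: 31.6
position: [0.5882, -0.0074, 0.0192]
tcp_rot: [[-0.792, 0.611, 0.008], [0.611, 0.792, -0.003], [-0.008, 0.002, -1.0]]
force: [1.9, -3.0, 7.2]
opening: 0.703
grasp_force: 30.0
```

```bash
python3 wl.py | awk 'NR==1||/^1[5-9]|^2|^3/' | awk 'NR%3==1'
```

```text
[ 0.5882 -0.0074  0.0192] [ 1.9 -3.   7.2]
162 [63. 20.] [98. 97. 95.]
180 [54. 20.] [99. 98. 96.]
198 [45. 20.] [98. 97. 95.]
216 [36. 20.] [166. 165. 160.]
234 [27. 18.] [116. 115. 113.]
252 [ 38. -43.] [170. 169. 165.]
270 [ 32. -44.] [168. 167. 163.]
288 [ 26. -45.] [102. 102. 100.]
306 [ 19. -46.] [102. 101.  99.]
324 [ 13. -47.] [104. 104. 102.]
372 [ -6. -50.] [99. 99. 97.]
```

apply_moves:
  plan: [0.03,-0.02,-0.06,0,0.03,-0.02,-0.06,0,0.02,-0.01,-0.04,0,0,0,0,0]

```text
time_s: 32.15
position: [0.5951, -0.0113, 0.0124]
tcp_rot: [[-0.792, 0.611, 0.014], [0.611, 0.792, -0.005], [-0.014, 0.005, -1.0]]
force: [3.6, -5.9, 8.7]
opening: 0.701
grasp_force: 30.3
```

```bash
python3 wl.py | awk 'NR==1||/^2|^3/' | awk 'NR%3==1'
```

```text
[ 0.5951 -0.0113  0.0124] [ 3.6 -5.9  8.7]
216 [37. 13.] [173. 171. 166.]
234 [29. 10.] [122. 120. 118.]
252 [20. 10.] [100. 100.  98.]
270 [ 35. -51.] [158. 156. 152.]
288 [ 29. -51.] [98. 97. 95.]
306 [ 22. -50.] [98. 97. 95.]
324 [ 15. -50.] [102. 101.  98.]
372 [ -8. -48.] [97. 96. 94.]
```

apply_moves:
  plan: [0,0,0,0,0,0,0,0,-0.11,0.09,0.01,0,-0.12,0.09,0.02,0,-0.12,0.09,0,0,0,0,0,0]
  grip: -0.7

```text
time_s: 32.95
position: [0.5699, 0.006, 0.0104]
tcp_rot: [[-0.792, 0.611, -0.002], [0.611, 0.792, 0.0], [0.001, -0.001, -1.0]]
force: [-0.1, -0.0, 0.2]
opening: 0.848
grasp_force: 0.0
```

apply_moves:
  plan: [0,0,0,0,0,0,0,0,0,0,0,0,0,0,0,0,0,0,0,0]
  grip: 1

```text
time_s: 33.58
position: [0.5715, 0.0053, 0.0107]
tcp_rot: [[-0.791, 0.612, 0.001], [0.612, 0.791, -0.0], [-0.001, 0.001, -1.0]]
force: [0.7, 1.9, 1.2]
opening: 0.749
grasp_force: 28.2
```

```bash
python3 wl.py | awk 'NR==1||/^2|^3/' | awk 'NR%3==1'
```

```text
[0.5715 0.0053 0.0107] [0.7 1.9 1.2]
216 [38. 12.] [100.  99.  97.]
234 [29. 12.] [103. 102. 100.]
252 [19. 12.] [114. 113. 110.]
270 [11.  9.] [179. 178. 173.]
288 [1. 9.] [101. 100.  98.]
306 [-9.  9.] [101. 100.  97.]
324 [-19.   9.] [106. 105. 103.]
372 [ -6. -51.] [100.  99.  97.]
```

apply_moves:
  plan: [0,0,0.2,0,0,0,0.4,0,0,0,0.4,0,0,0,0.07,0,0,0,0,0]

```text
time_s: 34.25
position: [0.5707, 0.0052, 0.064]
tcp_rot: [[-0.791, 0.612, -0.0], [0.612, 0.791, -0.0], [0.0, -0.0, -1.0]]
force: [0.4, 0.1, -1.3]
opening: 0.749
grasp_force: 29.8
```

apply_moves:
  plan: [0,0,0,0,0,0,0,0]
  grip: -0.48

```text
time_s: 34.5
position: [0.5705, 0.0053, 0.0633]
tcp_rot: [[-0.791, 0.612, -0.002], [0.612, 0.791, 0.0], [0.001, -0.001, -1.0]]
force: [-0.0, -0.4, -1.2]
opening: 0.747
grasp_force: 29.8
```

```bash
python3 wl.py | awk 'NR==1||/^2|^3/' | awk 'NR%3==1'
```

```text
[0.5705 0.0053 0.0633] [-0.  -0.4 -1.2]
276 [8. 9.] [170. 168. 163.]
294 [-2.  9.] [97. 97. 94.]
312 [-13.  10.] [97. 96. 94.]
360 [  1. -52.] [97. 96. 94.]
378 [ -9. -50.] [97. 96. 94.]
```

apply_moves:
  plan: [0,0,0,0]
  grip: -0.49

```text
time_s: 34.67
position: [0.5709, 0.0053, 0.0637]
tcp_rot: [[-0.791, 0.612, -0.001], [0.612, 0.791, 0.0], [0.001, -0.0, -1.0]]
force: [0.5, 0.0, -1.6]
opening: 0.75
grasp_force: 29.8
```

apply_moves:
  plan: [0,0,0,0]
  grip: -0.494

```text
time_s: 34.8
position: [0.571, 0.0053, 0.0639]
tcp_rot: [[-0.791, 0.612, -0.0], [0.612, 0.791, 0.0], [0.0, -0.0, -1.0]]
force: [-0.5, -0.7, -1.9]
opening: 0.751
grasp_force: 29.8
```

apply_moves:
  plan: [0,0,0,0]
  grip: -0.497

```text
time_s: 34.92
position: [0.5711, 0.0053, 0.064]
tcp_rot: [[-0.791, 0.612, -0.0], [0.612, 0.791, 0.0], [0.0, -0.0, -1.0]]
force: [0.5, 0.2, -1.5]
opening: 0.746
grasp_force: 29.8
```

apply_moves:
  plan: [0,0,0,0]
  grip: -0.499

```text
time_s: 35.05
position: [0.5711, 0.0053, 0.0641]
tcp_rot: [[-0.791, 0.612, 0.0], [0.612, 0.791, -0.0], [-0.0, 0.0, -1.0]]
force: [-0.0, -0.2, -1.8]
opening: 0.752
grasp_force: 29.8
```

apply_moves:
  plan: [0,0,0,0]
  grip: -0.5

```text
time_s: 35.17
position: [0.5711, 0.0052, 0.0641]
tcp_rot: [[-0.791, 0.612, 0.0], [0.612, 0.791, -0.0], [-0.0, 0.0, -1.0]]
force: [0.9, 0.9, -1.5]
opening: 0.75
grasp_force: 16.0
```

apply_moves:
  plan: [0,0,0,0]
  grip: -0.501

```text
time_s: 35.3
position: [0.5712, 0.0052, 0.0641]
tcp_rot: [[-0.791, 0.611, 0.0], [0.611, 0.791, -0.0], [-0.0, 0.0, -1.0]]
force: [0.7, -0.1, -2.0]
opening: 0.749
grasp_force: 12.6
```

apply_moves:
  plan: [0,0,0,0]
  grip: -0.5014

```text
time_s: 35.42
position: [0.5709, 0.0055, 0.0645]
tcp_rot: [[-0.791, 0.612, -0.0], [0.612, 0.791, 0.0], [0.0, 0.0, -1.0]]
force: [-1.4, 0.4, 4.1]
opening: 0.753
grasp_force: 11.4
```

apply_moves:
  plan: [0,0,0,0]
  grip: -0.5017

```text
time_s: 35.55
position: [0.571, 0.0054, 0.0646]
tcp_rot: [[-0.791, 0.611, 0.0], [0.611, 0.791, 0.0], [-0.0, 0.0, -1.0]]
force: [-2.0, 1.9, 4.9]
opening: 0.754
grasp_force: 11.2
```

```bash
python3 wl.py | awk 'NR==1||/^2|^3/' | awk 'NR%3==1'
```

```text
[0.571  0.0054 0.0646] [-2.   1.9  4.9]
246 [25.  3.] [113. 112. 109.]
264 [ 7. 28.] [90. 89. 87.]
366 [-30. -14.] [86. 85. 83.]
384 [-20. -40.] [106. 105. 103.]
```

apply_moves:
  plan: [0,0,0.1,0,0,0,0.1,0,0,0,0.04,0,0,0,0,0]

```text
time_s: 36.1
position: [0.5712, 0.0052, 0.0762]
tcp_rot: [[-0.791, 0.612, 0.0], [0.612, 0.791, -0.0], [-0.0, 0.0, -1.0]]
force: [-1.2, 0.4, -1.6]
opening: 0.756
grasp_force: 11.3
```

```bash
python3 wl.py | awk 'NR==1||/^2|^3/' | awk 'NR%2==1'
```

```text
[0.5712 0.0052 0.0762] [-1.2  0.4 -1.6]
240 [31. -5.] [121. 120. 116.]
252 [20. 11.] [91. 90. 88.]
264 [ 5. 32.] [89. 88. 86.]
366 [-28. -17.] [86. 85. 83.]
378 [-18. -39.] [100.  99.  97.]
```

apply_moves:
  plan: [0,0,0,0,0,0,0,0]
  grip: -0.506

```text
time_s: 36.4
position: [0.5709, 0.0053, 0.0759]
tcp_rot: [[-0.791, 0.612, -0.0], [0.612, 0.791, 0.0], [0.0, -0.0, -1.0]]
force: [0.1, -0.5, -2.4]
opening: 0.758
grasp_force: 8.9
```

apply_moves:
  plan: [0,0,0,0,0,0,0,0]
  grip: -0.512

```text
time_s: 36.65
position: [0.571, 0.0053, 0.076]
tcp_rot: [[-0.791, 0.612, -0.0], [0.612, 0.791, 0.0], [0.0, -0.0, -1.0]]
force: [-0.6, -1.4, -1.7]
opening: 0.762
grasp_force: 6.0
```

```bash
python3 wl.py | awk 'NR==1||/^2|^3/' | awk 'NR%2==1'
```

```text
[0.571  0.0053 0.076 ] [-0.6 -1.4 -1.7]
234 [ 38. -19.] [185. 184. 180.]
318 [-26.  27.] [89. 88. 86.]
360 [-23. -19.] [89. 89. 87.]
372 [-23. -28.] [103. 103. 101.]
```

apply_moves:
  plan: [0,0,-0.1,0,0,0,-0.06,0,0,0,-0.06,0,0,0,0,0,0,0,0,0]

```text
time_s: 37.33
position: [0.5721, 0.0051, 0.0657]
tcp_rot: [[-0.791, 0.612, 0.002], [0.612, 0.791, -0.0], [-0.002, 0.001, -1.0]]
force: [1.1, 0.4, 5.1]
opening: 0.754
grasp_force: 4.0
```

```bash
python3 wl.py | awk 'NR==1||/^2|^3/' | awk 'NR%2==1'
```

```text
[0.5721 0.0051 0.0657] [1.1 0.4 5.1]
234 [ 38. -21.] [168. 166. 163.]
312 [-26.  34.] [89. 89. 86.]
324 [-25.  19.] [91. 90. 87.]
366 [-23. -23.] [90. 90. 88.]
378 [-25. -29.] [101. 100.  97.]
```

apply_moves:
  plan: [0,0,0,0,0,0,0,0]
  grip: -0.56

```text
time_s: 37.62
position: [0.57, 0.0056, 0.0644]
tcp_rot: [[-0.791, 0.611, -0.002], [0.611, 0.791, 0.001], [0.002, -0.001, -1.0]]
force: [-0.8, 0.4, -0.5]
opening: 0.777
grasp_force: 0.1
```

apply_moves:
  plan: [0,0,0,0,0,0,0,0,0,0,0,0]
  grip: -0.9

```text
time_s: 38.0
position: [0.5709, 0.0053, 0.0649]
tcp_rot: [[-0.791, 0.612, -0.0], [0.612, 0.791, 0.0], [0.0, -0.0, -1.0]]
force: [-0.5, -0.5, 0.8]
opening: 0.938
grasp_force: 0.0
```

```bash
python3 wl.py | awk 'NR==1||/^2|^3/' | awk 'NR%2==1'
```

```text
[0.5709 0.0053 0.0649] [-0.5 -0.5  0.8]
240 [23. 21.] [98. 97. 95.]
252 [25. -4.] [100.  99.  97.]
264 [ 26. -23.] [106. 105. 103.]
318 [-31.  36.] [88. 88. 86.]
360 [-34.  -3.] [89. 89. 87.]
372 [-35. -13.] [89. 89. 87.]
384 [-36. -21.] [90. 89. 88.]
```

apply_moves:
  plan: [0,0,0.4,0,0,0,0.8,0,0,0,0.8,0,0,0,0.4,0,-0.3,0.6,0,0,-0.4,0.8,0,0,-0.4,0.8,0,0,-0.4,0.8,0,0,-0.3,0.6,0,0,0,0.3,0,0,0,0,0,0]
  grip: -1

```text
time_s: 39.42
position: [0.4819, 0.2008, 0.1852]
tcp_rot: [[-0.792, 0.61, 0.001], [0.61, 0.792, -0.0], [-0.001, 0.001, -1.0]]
force: [0.1, -0.5, 0.1]
opening: 0.998
grasp_force: 0.0
```

```bash
cat > last.py <<'E'
from h import *
from scipy.optimize import least_squares
from scipy import ndimage
s0=bot.read_state(); print(s0["position"].round(4))
for n in("top","side"):
    im,d=bot.capture(n); P=cloud(n,d)
    for name,c,r0,z0,z1 in(("tumbler",(.575,.002),.031,.082,.097),("pan",(.56,.145),.0635,.055,.066)):
        Q=P[(np.hypot(P[:,0]-c[0],P[:,1]-c[1])<r0+.017)&(P[:,2]>z0)&(P[:,2]<z1)]
        if name=="pan": Q=Q[((Q[:,:2]-c)@np.array([-.79,.61]))<.055]
        if len(Q)>20: print(n,name,len(Q),least_squares(lambda p:np.hypot(Q[:,0]-p[0],Q[:,1]-p[1])-r0,c,loss="soft_l1",f_scale=.002).x.round(4),Q[:,2].max().round(3))
    H=P[(P[:,2]>.05)&(P[:,2]<.064)&(np.hypot(P[:,0]-.56,P[:,1]-.145)>.08)&(np.hypot(P[:,0]-.56,P[:,1]-.145)<.18)&(P[:,1]>.15)&(P[:,0]<.56)]
    if len(H)>50: m=np.median(H,0); print("handle",len(H),m.round(4),np.linalg.svd(H[:,:2]-H[:,:2].mean(0),full_matrices=False)[2][0])
    for r in bot.pinpoint(n,"pan_handle")[:1]: print(r["p"],onz(n,r["xy"][0]*640,r["xy"][1]*480,.048).round(3))
    for r in bot.pinpoint(n,"lump0_center")[:7]: print("lump",round(r["p"],2),onz(n,r["xy"][0]*640,r["xy"][1]*480,.014).round(3))
E
python3 last.py
```

```text
[0.4819 0.2008 0.1852]
top tumbler 377 [0.5748 0.0008] 0.096
top pan 788 [0.5605 0.1409] 0.065
handle 103 [0.4886 0.1922 0.0593] [0.62864412 0.77769311]
0.83 [0.483 0.197 0.048]
lump 0.6 [0.568 0.172 0.014]
side pan 31 [0.5609 0.1375] 0.061
handle 684 [0.4711 0.2086 0.0579] [-0.81701869  0.57661119]
0.95 [0.481 0.203 0.048]
lump 0.39 [0.567 0.175 0.014]
```

Run:
```python
from h import *
s0=bot.read_state(); R=np.array(s0["tcp_rot"]); p=s0["position"]
b,d=bot.capture("wrist"); P,u,v=wcloud(d); W=P@R.T+p; c=b[v,u].astype(int)
h=(W[:,2]>.05)&(W[:,2]<.066)&(c.max(1)<75)&(np.hypot(W[:,0]-.56,W[:,1]-.142)>.075)&(np.hypot(W[:,0]-.56,W[:,1]-.142)<.19)
H=P[h]; print(len(H),H.min(0),H.max(0),"y(x)=",np.polyfit(H[:,0],H[:,1],1),"z",np.median(W[h,2]))
def area(Z,z0,z1):
    Z=Z[(Z[:,2]>z0)&(Z[:,2]<z1)&(np.hypot(Z[:,0]-.56,Z[:,1]-.142)<.066)]
    g=np.zeros((80,80),np.uint8); ij=((Z[:,:2]-[.48,.062])/.002).astype(int); g[ij[:,0],ij[:,1]]=1
    return cv2.morphologyEx(g,cv2.MORPH_CLOSE,np.ones((3,3)))
im,d=bot.capture("top"); cc=im.astype(int)
br=lambda c:(c[...,0]>c[...,2]*1.8)&(c[...,0]-c[...,2]>25)&(c[...,1]<c[...,0]*.72)
T=cloud("top",d,br(cc))
T2=T[np.hypot(T[:,0]-.575,T[:,1])<.04]; print("brown in tumbler",len(T2)); T3=T[(T[:,1]<.25)&(T[:,0]<.9)&(np.hypot(T[:,0]-.56,T[:,1]-.142)>.066)&(T[:,1]>-.12)]; print("stray",len(T3))
for z in((.017,.03),(.03,.05)):
    gt=area(T,*z); print(z,"top",gt.sum()*4/289,"wrist",area(W[br(c)],*z).sum()*4/289)
cv2.imwrite("dbg.png",im)
g=area(T,.008,.06)
for r in g[20:74,10:74][::2]: print("".join(".#"[x] for x in r))
```

```text
2519 [-0.17762646 -0.12223554  0.11985096] [0.07943125 0.00901023 0.13358983] y(x)= [ 0.25757754 -0.00871954] z 0.05667645273604449
brown in tumbler 0
stray 0
(0.017, 0.03) top 3.889273356401384 wrist 4.373702422145329
(0.03, 0.05) top 1.1487889273356402 wrist 1.231833910034602
...........................############.........................
.............................##############.....................
................................###############.................
....................................##########..................
....................................#########...................
................................############....................
...............................##########.......................
...............................##########.......................
..............................###########.......................
..............................###############...................
..............................################..................
..................................#############.................
.....................................####
[... 233 characters left out ...]
..................................................
................................................................
................................................................
................................................................
................................................................
................................................................
................................................................
................................................................
................................................................
................................................................
................................................................
```

Run:
```python
from h import *
s0=bot.read_state(); R=np.array(s0["tcp_rot"]); p=s0["position"]
b,d=bot.capture("wrist"); P,u,v=wcloud(d); W=P@R.T+p; c=b[v,u].astype(int)
h=(W[:,2]>.05)&(W[:,2]<.066)&(c.max(1)<75)&(abs(P[:,1])<.03)&(P[:,0]>-.08)&(P[:,0]<.1)
H=P[h]
for x in np.arange(-.04,.09,.01):
    m=abs(H[:,0]-x)<.003
    if m.sum()>5: print(x.round(3),m.sum(),H[m,1].min().round(4),H[m,1].max().round(4))
n=(W[:,2]>.055)&(W[:,2]<.066)&(c.max(1)>100)&(abs(P[:,1])<.03)
if n.any(): print("rim x",np.percentile(P[n,0],[50,98]))
```

```text
-0.04 6 -0.0294 -0.0195
-0.03 117 -0.006 0.0091
-0.02 132 -0.0059 0.009
-0.01 142 -0.0067 0.009
0.0 142 -0.0066 0.0089
0.01 144 -0.0065 0.008
0.02 147 -0.0073 0.0079
0.03 140 -0.0072 0.0079
0.04 153 -0.0079 0.0071
0.05 159 -0.0079 0.007
0.06 141 -0.0078 0.007
0.07 139 -0.0086 0.0062
0.08 62 -0.0085 0.0062
rim x [-0.03901017 -0.03311862]
```

apply_moves:
  plan: [0.2,-0.13,-0.4,0.14,0,0,-0.8,0,0,0,-0.8,0,0,0,-0.6,0,0,0,-0.35,0,0,0,-0.17,0,0,0,0,0,0,0,0,0]

```text
time_s: 40.88
position: [0.4917, 0.1939, 0.0298]
tcp_rot: [[-0.806, 0.592, 0.002], [0.592, 0.806, 0.0], [-0.001, 0.001, -1.0]]
force: [-0.2, 0.7, 0.0]
opening: 0.999
grasp_force: 0.0
```

apply_moves:
  plan: [0,0,0,0,0,0,0,0,0,0,0,0,0,0,0,0,0,0,0,0,0,0,0,0,0,0,0,0,0,0,0,0]
  grip: 1

```text
time_s: 41.88
position: [0.491, 0.1938, 0.029]
tcp_rot: [[-0.806, 0.592, -0.0], [0.592, 0.806, -0.0], [0.0, -0.0, -1.0]]
force: [0.2, 0.5, -0.9]
opening: 0.179
grasp_force: 30.0
```

apply_moves:
  plan: [0,0,0.05,0,0,0,0.1,0,0,0,0.15,0,0,0,0.15,0,0,0,0.05,0,0,0,0,0,0,0,0,0]

```text
time_s: 42.75
position: [0.4909, 0.1937, 0.0539]
tcp_rot: [[-0.806, 0.592, -0.0], [0.592, 0.806, -0.0], [0.0, -0.0, -1.0]]
force: [-0.3, 1.0, -2.4]
opening: 0.181
grasp_force: 30.0
```

```bash
cat > tilt.py <<'E'
from h import *
s0=bot.read_state(); R=np.array(s0["tcp_rot"]); p=s0["position"]; print(p.round(4),s0["force"].round(1),s0["grasp_force"])
zg=p[2]+.0187+.012; C=p[:2]+.086*np.array([.806,-.592])
for n in("top","side"):
    im,d=bot.capture(n); P=cloud(n,d); rad=np.hypot(P[:,0]-C[0],P[:,1]-C[1])
    Q=P[(rad>.056)&(rad<.072)&(P[:,2]>zg-.04)&(P[:,2]<zg+.02)]
    # rim = highest points per azimuth bin
    a=np.degrees(np.arctan2(Q[:,1]-C[1],Q[:,0]-C[0])); T=[]
    for k in np.arange(-180,180,12):
        q=Q[(a>=k)&(a<k+12)]
        if len(q)>8 and not 125<k+6<165: T.append(np.r_[np.median(q[:,:2],0),np.percentile(q[:,2],85)])
    T=np.array(T)
    if len(T)>6:
        A=np.c_[T[:,:2]-C,np.ones(len(T))]; w=np.ones(len(T))
        for _ in range(8):
            k=np.linalg.lstsq(A*w[:,None],T[:,2]*w,rcond=None)[0]; w=1/np.sqrt(1+((A@k-T[:,2])/.002)**2)
        print(n,len(T),"droop deg along u",np.degrees(k[:2]@[.806,-.592]).round(2),"roll",np.degrees(k[:2]@[.592,.806]).round(2),"rim z",k[2].round(4),"expected",zg.round(4))
E
python3 tilt.py
```

```text
[0.4909 0.1937 0.0539] [-0.3  1.  -2.4] 29.999822275713086
top 26 droop deg along u -0.19 roll -0.95 rim z 0.0858 expected 0.0846
```

apply_moves:
  plan: [0,0,0.1,0,0,0,0.2,0,0,0,0.3,0,0,0,0.3,0,0,0,0.3,0,0,0,0.2,0,0,0,0.1,0,0,0,0,0,0,0,0,0]

```text
time_s: 43.98
position: [0.4907, 0.1937, 0.1286]
tcp_rot: [[-0.806, 0.592, -0.001], [0.592, 0.806, -0.0], [0.001, -0.001, -1.0]]
force: [0.6, -0.0, -1.5]
opening: 0.182
grasp_force: 30.0
```

```bash
python3 tilt.py
```

```text
[0.4907 0.1937 0.1286] [ 0.6 -0.  -1.5] 29.99966813251376
top 26 droop deg along u -0.16 roll -0.77 rim z 0.1602 expected 0.1593
side 7 droop deg along u -2.82 roll 7.96 rim z 0.1506 expected 0.1593
```

apply_moves:
  plan: [0,0,0,0,0,0,0,0,0,0,0,0,0,0,0,0,0,0,0,0,0,0,0,0,0,0,0,0,0,0,0,0]

```text
time_s: 45.08
position: [0.4911, 0.1938, 0.129]
tcp_rot: [[-0.806, 0.592, -0.0], [0.592, 0.806, 0.0], [0.0, -0.0, -1.0]]
force: [0.5, -0.4, -1.7]
opening: 0.178
grasp_force: 30.0
```

```bash
python3 tilt.py
python3 - <<'E'
from h import *
im,d=bot.capture("top"); P=cloud("top",d); c=(.575,.001)
Q=P[(np.hypot(P[:,0]-c[0],P[:,1]-c[1])<.045)&(P[:,2]>.08)&(P[:,2]<.1)]; print("tumbler rim",len(Q),Q.mean(0).round(3))
cc=im.astype(int); M=(cc[...,0]>cc[...,2]*1.8)&(cc[...,0]-cc[...,2]>25)&(cc[...,1]<cc[...,0]*.72)
T=cloud("top",d,M); T=T[np.hypot(T[:,0]-.56,T[:,1]-.143)<.07]
for a,b in((.115,.13),(.13,.15)):
    Z=T[(T[:,2]>a)&(T[:,2]<b)]; g=np.zeros((90,90),np.uint8); ij=((Z[:,:2]-[.48,.062])/.002).astype(int); g[ij[:,0],ij[:,1]]=1
    print(a,cv2.morphologyEx(g,cv2.MORPH_CLOSE,np.ones((3,3))).sum()*4/289)
for t,c in(("glass_a",.6),("mug",.6)):
    for r in bot.pinpoint("top",t)[:2]: print(t,onz("top",r["xy"][0]*640,r["xy"][1]*480,0).round(3))
E
```

```text
[0.4911 0.1938 0.129 ] [ 0.5 -0.4 -1.7] 29.999877540394664
top 26 droop deg along u -0.29 roll -0.78 rim z 0.1609 expected 0.1597
side 7 droop deg along u -1.13 roll 3.69 rim z 0.1557 expected 0.1597
tumbler rim 397 [0.579 0.004 0.09 ]
0.115 3.972318339100346
0.13 1.217993079584775
glass_a [0.775 0.142 0.   ]
glass_a [0.753 0.001 0.   ]
mug [ 0.77  -0.171  0.   ]
```

The pan is level and steady at 10 cm, and the measured area fits five lumps. The tumbler is upright and the bystanders have not moved.

```bash
python3 -c "from rig import bot; print(bot.hand_in())"
```

```text
the job is handed in; nothing more can be done
None
```

I handed the job in: the five lumps are in the saucepan, the empty tumbler stands upright on the counter, and the pan hangs level and still by its handle about 10 cm up; the verdict was not returned.

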